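# Free the pedal of the worktop bin, hold its lid open and let it down gently

### The job

The flat tin has got shoved under the pedal of the small steel pedal bin on the worktop and blocks it: with the fingertips, slide the tin along the worktop to one side, without picking it up, until it stands well clear of the pedal. Then press the pedal right down and keep the lid wide open for about three seconds while I scrape my board, and ease the pedal up again so that the lid closes fully without slamming. Work the lid only by the pedal, knock nothing over, and leave the other things where they are.

Things in the scene. Friction and masses are not known exactly. Their poses are not given: they have to be found in the camera images.
- waste_bin: small round pedal bin of brushed steel with a black base, 168 mm across, 198 mm high with its shut lid; it stands firm (fixed to the worktop). Origin: centre of its underside, on the worktop; z up. Its pedal sticks out of its front along its own -x axis, roughly towards the robot; the lid's hinge is at its back (+x), its body front is 84 mm from the origin.
- pedal_pad (a point): centre of the upper face of the pedal's black ribbed foot pad (58 mm wide along the bin's y, 42 mm long along the bin's x, 7 mm thick), 150 mm from the bin's axis along the bin's -x. With the pedal up it is 54 mm above the worktop, the pad sloping up towards its outer edge, which is 171 mm from the bin's axis and whose underside is about 50 mm up; the arm behind the pad is 22 mm wide. Fully pressed, this point is about 20 mm above the worktop and has moved some 2 mm outward.
- bin_pedal (a joint): angle of the pedal: 0 up (lid shut), 0.275 rad fully down. It turns about an axis 30 mm in front of the bin's axis and 30 mm above the worktop; the weight of the lid pushes it up again. Pressing the pad takes about 5 to 7 N at first, falling to 2 or 3 N near the bottom, where it meets a firm stop.
- bin_lid (a joint): angle of the lid: 0 shut, 1.10 rad wide open. A rod links it to the pedal: it always stands at 4 times the pedal's angle. It has no soft-close: when the pedal is let go the lid falls and slams within half a second.
- lid_front (a point): middle of the lid's front edge; 179 mm above the worktop with the lid shut, about 0.33 m with it wide open.
- flat_tin_centre (a point): centre (half-way up) of a low round food tin, 86 mm across and 40 mm high, 0.16 to 0.33 kg, standing on the worktop; at first it stands partly under the pedal pad's outer edge, with 5 to 8 mm between its top and the pad, its centre some 10 to 20 mm further out than that edge.
- mug: bystander: small green-and-white cup with a handle, 64x89x48 mm, origin under its centre
- glass: bystander: clear tumbler, 81 mm across, 92 mm high, origin under its centre
- tall_tin: bystander: food tin, 75 mm across and 58 mm high (smaller across and taller than the flat tin), beside the bin, origin under its centre
- garlic: bystander: garlic bulb, about 60 mm, lying on the blue chopping board
- lime: bystander: lime, about 50 mm, lying on the blue chopping board
- timer: bystander: round wind-up kitchen timer, 69 mm across, 56 mm high, origin under its centre
Things that resemble listed ones, but are neither listed nor needed, are in the scene too. What is shaped like the part that bears flat_tin_centre but orange or red is not meant.

How it is judged:
On the way, in this order (a step that is already met when the one before it is completed fails the run):
1. the flat tin stands upright and still, well clear of the pedal, which is up (horizontal distance between flat_tin_centre and pedal_pad above 0.09 m and height (world z) of flat_tin_centre below 0.026 m and angle between flat_tin_centre's own z axis and vertical below 0.1 rad and linear speed of flat_tin below 0.03 m/s and value of joint bin_lid below 0.3 rad), for 0.2 s.
2. the pedal is pressed right down and the lid kept wide open for some three seconds (value of joint bin_lid above 1 rad and contact force between the fingers and bin_pedal above 0.5 N), for 2.5 s.
At the end, for the whole second after the job is handed in: The lid is shut (within 0.04 rad) and the flat tin stands upright and at rest on the worktop with its centre more than 90 mm from the pedal pad's centre (a gap of about 15 mm or more) (value of joint bin_lid below 0.04 rad and horizontal distance between flat_tin_centre and pedal_pad above 0.09 m and height (world z) of flat_tin_centre below 0.026 m and angle between flat_tin_centre's own z axis and vertical below 0.1 rad and linear speed of flat_tin below 0.02 m/s); the robot touches nothing.
It fails at once if the lid slams: it falls faster than 2.5 rad/s (velocity of joint bin_lid below -2.5 rad/s).
It fails at once if the flat tin is lifted or tipped (height (world z) of flat_tin_centre above 0.035 m or angle between flat_tin_centre's own z axis and vertical above 0.35 rad).
It fails at once if the lid is touched by the robot (contact force between any of the fingers, the arm and bin_lid above 1 N).
It fails at once if a bystander is moved by more than 20 mm (distance of any of mug, glass, tall_tin, garlic, lime, timer from where it was at the start of the episode above 0.02 m).
It also fails if it takes over 56 s, if anything falls off the work surface, if the arm or the gripper's body presses on something with over 40 N, if the wrist force passes 120 N, or if a joint passes its speed limit or range.

### The arm

A 7-joint arm with a two-finger parallel gripper is mounted at the origin on a cart in front of the work surface, level with it; the furniture and walls round the work are solid. World frame = base frame: x ahead of the robot, y to its left, z up, the work surface at z = 0. Lengths are in m, angles in rad, forces in N, time in s.
With the tool pointing down it reaches from about 0.4 to 0.85 m from the base axis. Payload 10.4 kg.
Tool frame: the origin (TCP) lies on the centre line of the jaws, within the pads' length; the fingertips stand 17 mm ahead of it and the grasp point (between the pads) lies 2 mm behind it; z points along the fingers, y is the line along which they close (so a half turn about z gives the same grasp; the last joint's range is limited). The gripper opens to 85 mm and grips with 20 to 120 N. Pads are 22 mm wide; open, the fingers measure 114 mm over their backs; the gripper's body (76 mm by 85 mm) begins 54 mm behind the grasp point. The pads swing forward as they close: fully open they stand 13 mm farther back than shut.
Start: joints at [-1.155, 0.332, -0.065, 1.46, 0.022, 1.35, -0.088], TCP at [0.266, 0.566, 0.248] pointing down, gripper open.
Joint ranges: [-2.6, 2.6], [-0.5, 2.12], [-1.47, 1.34], [0.16, 2.42], [-1.27, 4.41], [0.06, 2.06], [-2.6, 2.6]. Speed limits (rad/s): [2.22, 2.22, 2.79, 2.79, 3.14, 3.14, 3.14].

### API

Orientations are given as a unit quaternion [x, y, z, w].
In Python, from workcell import sensors, imaging, order, spotter gives the robot as it stands. The module is installed in compiled form; this text tells all that it offers.
- The arm moves only by the shell command python3 -m inch 'ROWS' [FORCE]. ROWS is JSON, a list that holds one entry, the list of rows, each a list of 7 numbers: the shift along the tool's x, y, z in m, then the turn, a rotation vector about the tool's x, y, z in rad, then the closure, from -1 (fully open) to 1 (shut). In form: [[[x, y, z, ax, ay, az, hand], ...]]. A call has 1 to 10 rows; each row is the pose to reach, as a shift and turn from the pose commanded when the call began, along the tool's axes at that moment; what a row does not reach only later rows make up. A row lasts 1/10 s, in which the tool goes at most 50 mm and 8.59 degrees, less where a joint would pass 70% of its speed; a pose out of reach is approached as far as the arm can. A call with a gripper value outside its range is refused whole. The fingers move at their own pace and stop on an object; FORCE is the grip in N (left out, the last holds). Time passes only in rows, so rows that repeat a pose let the fingers close. It gives the time, the measured TCP pose, the force, the opening and the grip force at its end, in the units of the state.
- sensors.get_obs(): the state, without advancing time (a new reading comes with each control period).
- imaging.camera(name): name is "scene" or "top" or "wrist"; returns the picture (480x640x3 uint8, blue, green, red); there is no depth.
- imaging.calibration(name): a dict with "mtx" (3x3 intrinsics, pixels), "R" (3x3) and "t" (3): a world point X has camera coordinates R X + t; the wrist camera has in their place "tool_from_camera" (4x4, takes a point from camera to tool coordinates, whose origin is the TCP and whose axes are the flange's). Camera axes: x right, y down, z forward; pixel columns grow to the right and rows downward; lengths in m; the calibration is good to about 2 mm. A picture is of the moment at which its call begins: read the wrist's pose just before it. calibration takes no time and is no camera call.
- order.hand_in(): hands the job in; it is judged then, once.
Trained networks look in the newest picture that a camera, given by its name, has taken for a name from the list of things; names that differ only in an ending like _2 or _b are one class to them, and where a whole thing is asked for, a point or a joint stands for the part that bears it (a point fixed in the world has none). Each returns a list of dicts, best first, with "conf" (0 to 1); they miss things now and then, are a little off and sometimes report something else, mostly with a low value. They report only what shows in the picture. A call takes as long as a camera call. They do not tell look-alikes from the thing itself.
- spotter.look_for(label, camera): "pixel" ([column, row] in pixels, amid what is visible of it).
The state is a dict: "clock": time; "joint_pos": joint angles; "joint_velocities": joint speeds; "tau": joint torques, N m; "position": TCP position; "ee_rot": TCP orientation; "ft_force": force on the tool from outside, world axes, zero at the start; "torque": the same for the moment, N m; "grip_width": opening from 0.0 (shut) to 1.0 (fully open); "grasp_force": force on a finger pad.
Only numpy, scipy, OpenCV 4.12 (cv2) and the standard library are available. Lean on these libraries where they do the work, as an engineer would, in place of code of your own. Each camera call takes 0.05 s, during which the arm holds its last target. There are 200 camera calls.

## Working session

There is one attempt and no reset: what is moved stays moved. The work goes in short steps, Python scripts to look and compute and a shell command to move; the robot and the scene stay as the last step left them, time stands still between calls to the robot, and variables do not carry over. Pictures are saved under pics/ and viewed, at most 10 in all, crops included, and the job is handed in when it is done.

```bash
mkdir -p pics
cat > h.py <<'E'
import numpy as np, cv2
from workcell import sensors, imaging, order, spotter
from scipy.spatial.transform import Rotation as Ro
def ray(cam,px,z):
    c=imaging.calibration(cam); K=np.array(c["mtx"]);R=np.array(c["R"]);t=np.array(c["t"]).ravel()
    d=R.T@np.linalg.solve(K,[px[0],px[1],1]); o=-R.T@t
    return o+d*(z-o[2])/d[2]
def proj(cam,X):
    c=imaging.calibration(cam); p=np.array(c["mtx"])@(np.array(c["R"])@np.array(X)+np.array(c["t"]).ravel()); return p[:2]/p[2]
E
python3 - <<'E'
from h import *
s=sensors.get_obs(); print({k:np.round(v,3).tolist() for k,v in s.items()})
a=imaging.camera("scene");cv2.imwrite("pics/s0.png",a)
b=imaging.camera("top");cv2.imwrite("pics/t0.png",b)
for n,z in [("flat_tin_centre",.02),("pedal_pad",.054),("waste_bin",.1),("tall_tin",.03),("mug",.03),("glass",.04),("timer",.03),("lime",.03),("garlic",.03)]:
  for cam in("scene","top"):
    for r in spotter.look_for(n,cam)[:3]:
        print(n,cam,np.round(r["pixel"]),round(r["conf"],2),ray(cam,r["pixel"],z).round(3))
E
```

```text
{'clock': 0.0, 'joint_pos': [-1.155, 0.333, -0.065, 1.461, 0.022, 1.35, -0.088], 'joint_velocities': [0.001, -0.0, 0.001, 0.0, -0.0, -0.001, 0.002], 'tau': [-0.001, -62.545, 0.049, -39.161, 0.016, 0.01, -0.0], 'position': [0.265, 0.565, 0.248], 'ee_rot': [0.218, 0.976, -0.001, -0.0], 'ft_force': [-0.31, -0.06, -0.03], 'torque': [-0.02, -0.001, 0.018], 'grasp_force': 0.0, 'grip_width': 1.004}
flat_tin_centre scene [352. 260.] 0.67 [0.514 0.008 0.02 ]
flat_tin_centre scene [347. 340.] 0.54 [0.355 0.236 0.02 ]
flat_tin_centre top [246. 308.] 0.75 [0.393 0.229 0.02 ]
flat_tin_centre top [231. 263.] 0.71 [0.516 0.274 0.02 ]
flat_tin_centre top [324. 276.] 0.56 [0.486 0.014 0.02 ]
pedal_pad scene [344. 249.] 0.54 [0.543 0.012 0.054]
pedal_pad top [328. 256.] 0.67 [0.536 0.005 0.054]
waste_bin scene [321. 214.] 0.87 [ 0.665 -0.021  0.1  ]
waste_bin scene [320. 192.] 0.65 [ 0.73  -0.094  0.1  ]
waste_bin scene [344. 250.] 0.44 [0.521 0.045 0.1  ]
waste_bin top [344. 201.] 0.85 [ 0.682 -0.037  0.1  ]
tall_tin scene [279. 256.] 0.97 [0.693 0.148 0.03 ]
tall_tin top [276. 203.] 0.66 [0.688 0.155 0.03 ]
mug scene [227. 339.] 0.71 [0.601 0.451 0.03 ]
mug scene [410. 224.] 0.59 [ 0.458 -0.229  0.03 ]
mug top [414. 298.] 0.76 [ 0.427 -0.234  0.03 ]
mug top [324. 277.] 0.63 [0.482 0.015 0.03 ]
mug top [343. 198.] 0.39 [ 0.706 -0.036  0.03 ]
glass scene [364. 197.] 0.89 [ 0.638 -0.221  0.04 ]
glass top [402. 222.] 0.77 [ 0.638 -0.202  0.04 ]
timer scene [400. 168.] 0.85 [ 0.636 -0.434  0.03 ]
timer top [483. 220.] 0.66 [ 0.65  -0.434  0.03 ]
lime scene [348. 251.] 0.66 [ 0.543 -0.006  0.03 ]
lime scene [231. 340.] 0.54 [0.593 0.445 0.03 ]
lime scene [280. 259.] 0.5 [0.68  0.155 0.03 ]
lime top [167. 234.] 0.75 [0.593 0.458 0.03 ]
lime top [330. 256.] 0.39 [ 0.541 -0.003  0.03 ]
garlic scene [215. 367.] 0.67 [0.565 0.528 0.03 ]
garlic top [140. 241.] 0.62 [0.572 0.531 0.03 ]
```

View pics/s0.png

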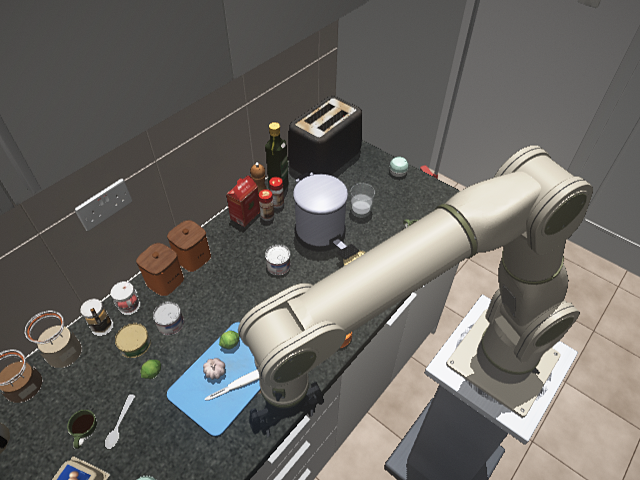

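```bash
python3 -c "
import cv2
b=cv2.imread('pics/t0.png')[170:350,200:440];cv2.imwrite('pics/t0c.png',cv2.resize(b,None,fx=3.3,fy=3.3,interpolation=2))"
```

```text
(no output)
```

View pics/t0c.png

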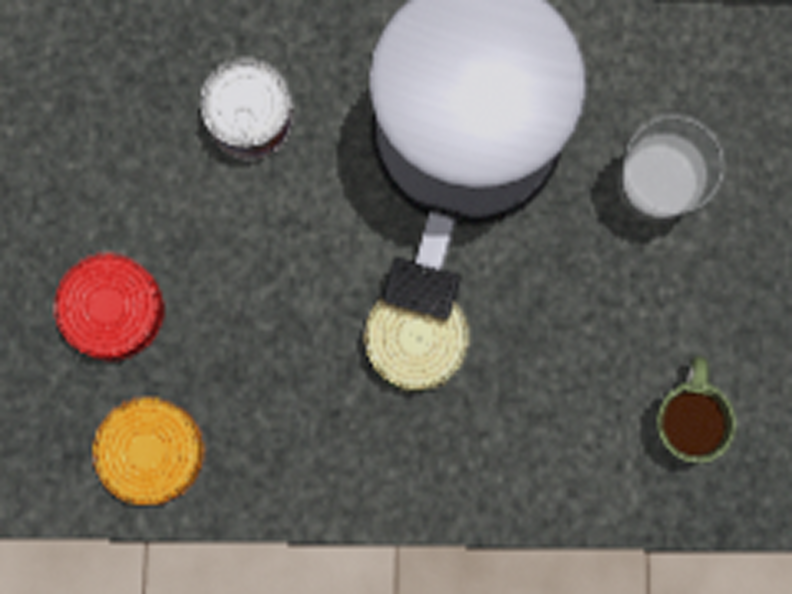

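The scene shows the bin at (320,210), with the arm hiding its pedal. In the top crop there are three tins of the flat shape: beige at (416,338) (full picture (326,272)), red at (108,306) and orange at (148,452). The beige one lies partly under the black pad (422,289), so it is the one meant, and this crop confirms it. The mug is at (695,425). The right-front side is free, so I'll push the tin that way.

Run:
```python
from h import *
f=lambda x,y:(200+x/3.3,170+y/3.3)
tin=ray("top",f(416,338),.04);pad=ray("top",f(422,289),.054);binc=ray("top",f(478,85),.185);arm=ray("top",f(439,222),.04)
print(tin,pad,binc,arm, np.linalg.norm(binc-pad))
u=(pad-binc)[:2];print("yaw dir",u/np.linalg.norm(u))
s=sensors.get_obs();R=Ro.from_quat(s["ee_rot"]).as_matrix();print(R.round(3))
d=R[:,1].copy();d[2]=0;d/=np.linalg.norm(d)
st=tin+d*0.085;print("start",st)
for z in(.2,.029):
  g=st.copy();g[2]=z;print(z,(R.T@(g-s["position"])).round(3))
```

```text
[0.49296028 0.00866626 0.04      ] [0.53238383 0.00451783 0.054     ] [ 0.67386303 -0.03366757  0.185     ] [ 0.59139134 -0.00929627  0.04      ] 0.19655912162808076
yaw dir [-0.96545309  0.26057692]
[[-0.905  0.425  0.   ]
 [ 0.425  0.905  0.   ]
 [ 0.     0.    -1.   ]]
start [0.52907661 0.08561176 0.04      ]
0.2 [-0.443 -0.323  0.048]
0.029 [-0.443 -0.323  0.219]
```

```bash
python3 -m inch '[[[-0.04,-0.03,0.01,0,0,-0.02,1],[-0.08,-0.06,0.02,0,0,-0.04,1],[-0.12,-0.09,0.03,0,0,-0.06,1],[-0.16,-0.12,0.04,0,0,-0.08,1],[-0.20,-0.15,0.05,0,0,-0.10,1],[-0.24,-0.18,0.05,0,0,-0.12,1],[-0.28,-0.21,0.06,0,0,-0.14,1],[-0.32,-0.24,0.07,0,0,-0.16,1],[-0.36,-0.27,0.08,0,0,-0.176,1],[-0.40,-0.30,0.09,0,0,-0.176,1]]]' 30
python3 - <<'E'
from h import *
s=sensors.get_obs();R=Ro.from_quat(s["ee_rot"]).as_matrix();print(s["clock"],R.round(3))
a=imaging.camera("scene");cv2.imwrite("pics/s1.png",cv2.resize(a[180:400,240:480],None,fx=2.5,fy=2.5,interpolation=2))
print((R.T@(np.array([.509,.0923,.03])-s["position"])).round(4))
for n in("pedal_pad","flat_tin_centre"):
  for r in spotter.look_for(n,"scene")[:2]: print(n,r,ray("scene",r["pixel"],.04))
E
```

```text
clock: 2.0
position: [0.4969, 0.1301, 0.1601]
ee_rot: [0.131, 0.991, 0.0, 0.0]
ft_force: [0.8, 0.7, -0.1]
grip_width: -0.001
grasp_force: 0.0
2.0 [[-0.966  0.259  0.001]
 [ 0.259  0.966  0.001]
 [-0.001  0.001 -1.   ]]
[-0.0214 -0.0334  0.1301]
pedal_pad {'pixel': [347.1, 250.6], 'conf': 0.45} [0.53968051 0.00113957 0.04      ]
flat_tin_centre {'pixel': [337.0, 330.9], 'conf': 0.94} [0.38620532 0.24241789 0.04      ]
flat_tin_centre {'pixel': [355.5, 266.1], 'conf': 0.89} [0.483095   0.03219775 0.04      ]
```

View pics/s1.png

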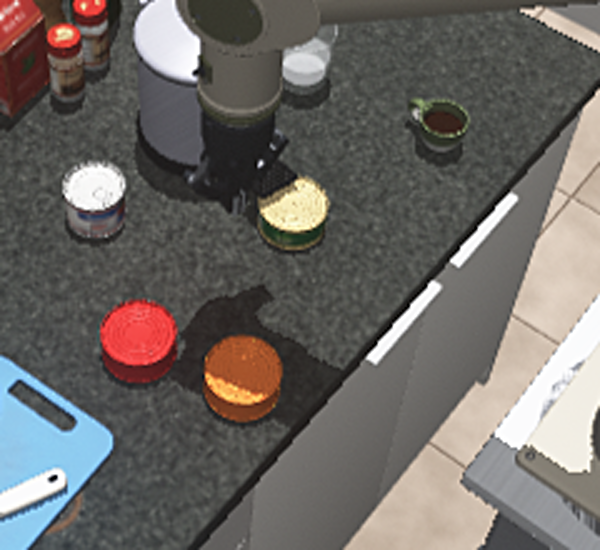

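The gripper is above the start point. In the crop the beige tin is at (293,207), full picture (357,263), with the pad at its upper left edge. Nothing has been disturbed.

```bash
python3 - <<'E'
from h import *
s=sensors.get_obs();R=Ro.from_quat(s["ee_rot"]).as_matrix()
p=ray("scene",(357.3,262.7),.04);print(p,(R.T@(p-s["position"])).round(3),(R.T@(np.array([.493,.0087,.04])-s["position"])).round(3))
E
python3 -m inch '[[[-0.01,-0.01,0.02,0,0,0,1],[-0.02,-0.02,0.04,0,0,0,1],[-0.021,-0.02,0.06,0,0,0,1],[-0.021,-0.02,0.08,0,0,0,1],[-0.021,-0.02,0.10,0,0,0,1],[-0.021,-0.02,0.12,0,0,0,1],[-0.021,-0.02,0.13,0,0,0,1],[-0.021,-0.02,0.13,0,0,0,1]]]'
```

```text
[0.48680993 0.01831937 0.04      ] [-0.019 -0.109  0.12 ] [-0.028 -0.116  0.12 ]
clock: 2.95
position: [0.5103, 0.1078, 0.0291]
ee_rot: [0.13, 0.991, -0.0, -0.001]
ft_force: [-1.1, 0.1, 0.8]
grip_width: -0.001
grasp_force: 0.0
```

```bash
python3 -m inch '[[[0.002,-0.01,0,0,0,0,1],[0.003,-0.02,0,0,0,0,1],[0.003,-0.028,0,0,0,0,1],[0.003,-0.036,0,0,0,0,1],[0.003,-0.044,0,0,0,0,1],[0.003,-0.052,0,0,0,0,1],[0.003,-0.06,0,0,0,0,1],[0.003,-0.068,0,0,0,0,1],[0.003,-0.076,0,0,0,0,1],[0.003,-0.076,0,0,0,0,1]]]'
python3 - <<'E'
from h import *
a=imaging.camera("scene");b=imaging.camera("top")
cv2.imwrite("pics/s2.png",np.hstack([cv2.resize(a[180:330,270:470],(400,300),interpolation=2),cv2.resize(b[180:330,240:440],(400,300),interpolation=2)]))
E
```

```text
clock: 3.95
position: [0.4882, 0.033, 0.0299]
ee_rot: [0.132, 0.991, -0.0, -0.0]
ft_force: [-0.3, -1.0, 0.1]
grip_width: -0.003
grasp_force: 0.0
```

View pics/s2.png

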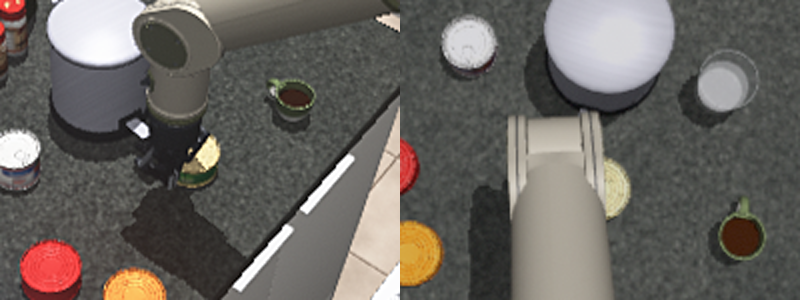

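The tin (top view, right half: about (605,188)) is sliding straight ahead of the fingers and clear of the pad. I'll carry on.

```bash
python3 -m inch '[[[0.001,-0.008,0,0,0,0,1],[0.002,-0.016,0,0,0,0,1],[0.004,-0.024,0,0,0,0,1],[0.006,-0.032,0,0,0,0,1],[0.008,-0.04,0,0,0,0,1],[0.01,-0.048,0,0,0,0,1],[0.01,-0.056,0,0,0,0,1],[0.01,-0.062,0,0,0,0,1],[0.01,-0.066,0,0,0,0,1],[0.01,-0.066,0,0,0,0,1]]]'
python3 -m inch '[[[0.01,0.01,0,0,0,0,1],[0.02,0.01,-0.02,0,0,0,1],[0.03,0.01,-0.06,0,0,0,1],[0.03,0.03,-0.09,0,0,0,1],[0.03,0.05,-0.10,0,0,0,1],[0.03,0.06,-0.10,0,0,0,1]]]'
python3 - <<'E'
from h import *
s=sensors.get_obs();R=Ro.from_quat(s["ee_rot"]).as_matrix();print(s["clock"],R.round(3))
a=imaging.camera("scene");b=imaging.camera("top")
for c in("scene","top"):
  for r in spotter.look_for("flat_tin_centre",c)[:4]: print(c,r,ray(c,r["pixel"],.03))
  for r in spotter.look_for("pedal_pad",c)[:2]: print("pad",c,r,ray(c,r["pixel"],.054))
cv2.imwrite("pics/s3.png",np.hstack([cv2.resize(a[180:330,270:470],(400,300),interpolation=2),cv2.resize(b[180:330,240:440],(400,300),interpolation=2)]))
E
```

```text
clock: 5.05
position: [0.4618, -0.0272, 0.03]
ee_rot: [0.131, 0.991, -0.0, 0.0]
ft_force: [-0.2, -1.1, -0.2]
grip_width: 0.002
grasp_force: 0.0
clock: 5.65
position: [0.4499, 0.0411, 0.1318]
ee_rot: [0.13, 0.992, 0.001, 0.002]
ft_force: [-0.2, -0.7, -0.0]
grip_width: 0.004
grasp_force: 0.0
5.65 [[-0.966  0.258  0.004]
 [ 0.258  0.966  0.002]
 [-0.003  0.003 -1.   ]]
scene {'pixel': [336.8, 331.4], 'conf': 0.83} [0.38901417 0.23925017 0.03      ]
scene {'pixel': [296.9, 316.8], 'conf': 0.7} [0.50426657 0.27546906 0.03      ]
scene {'pixel': [379.5, 252.8], 'conf': 0.58} [ 0.46175673 -0.06423499  0.03      ]
pad scene {'pixel': [343.3, 249.6], 'conf': 0.6} [0.54456945 0.014976   0.054     ]
top {'pixel': [244.7, 305.8], 'conf': 0.97} [0.3984377  0.22989317 0.03      ]
top {'pixel': [230.5, 261.5], 'conf': 0.67} [0.51957167 0.27481216 0.03      ]
top {'pixel': [359.5, 278.3], 'conf': 0.65} [ 0.47933541 -0.08421713  0.03      ]
```

View pics/s3.png

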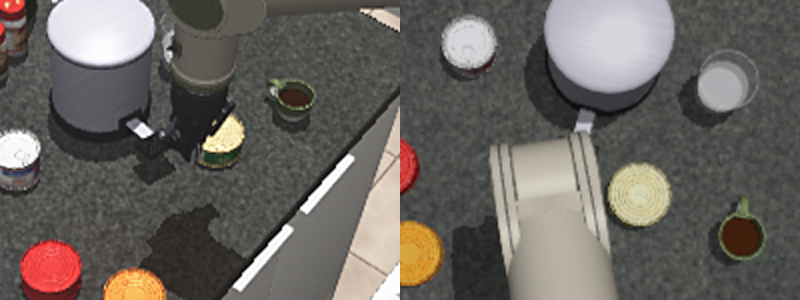

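The tin (scene half (220,138), top half (640,195)) stands upright at about (0.475,-0.083), some 105 mm from the pad, and the mug hasn't moved. Next I'll lean the tool and bring the fingertips over the pad.

```bash
python3 -m inch '[[[-0.01,-0.003,0,0,-0.05,0,1],[-0.03,-0.006,0,0,-0.1,0,1],[-0.045,-0.01,0.01,0,-0.15,0,1],[-0.06,-0.014,0.02,0,-0.2,0,1],[-0.07,-0.014,0.03,0,-0.25,0,1],[-0.079,-0.014,0.037,0,-0.25,0,1],[-0.079,-0.014,0.042,0,-0.25,0,1],[-0.079,-0.014,0.042,0,-0.25,0,1]]]'
python3 - <<'E'
from h import *
s=sensors.get_obs();R=Ro.from_quat(s["ee_rot"]).as_matrix();tip=s["position"]+.017*R[:,2];print(s["clock"],R.round(3),s["ft_force"],"tip",tip)
a=imaging.camera("scene");w=imaging.camera("wrist")
cv2.imwrite("pics/s4.png",np.hstack([cv2.resize(a[210:300,300:420],(400,300),interpolation=2),cv2.resize(w,(400,300),interpolation=3)]))
c=imaging.calibration("wrist");T=np.array(c["tool_from_camera"])
for X in([.532,.0045,.054],tip):
  Xt=R.T@(np.array(X)-s["position"]);Xc=np.linalg.inv(T)@np.r_[Xt,1];p=np.array(c["mtx"])@Xc[:3];print("wrist px (800x300 frame)",400+p[0]/p[2]*400/640,p[1]/p[2]*300/480)
print("dir world->tool: down",R.T@[0,0,-1],"inward",R.T@[.966,-.258,0])
E
```

```text
clock: 6.75
position: [0.5202, 0.0043, 0.0869]
ee_rot: [0.13, 0.984, -0.017, 0.123]
ft_force: [0.6, 0.4, -0.1]
grip_width: 0.0
grasp_force: 0.0
6.75 [[-0.936  0.261  0.237]
 [ 0.253  0.965 -0.065]
 [-0.245 -0.001 -0.969]] [ 0.57438225  0.42261632 -0.07701381] tip [0.52417791 0.00319159 0.07046187]
wrist px (800x300 frame) 601.3589481836516 193.287214721057
wrist px (800x300 frame) 596.392653244521 202.64030469167253
dir world->tool: down [0.24548384 0.00121956 0.96939992] inward [-0.96926168  0.0029102   0.24544517]
```

View pics/s4.png

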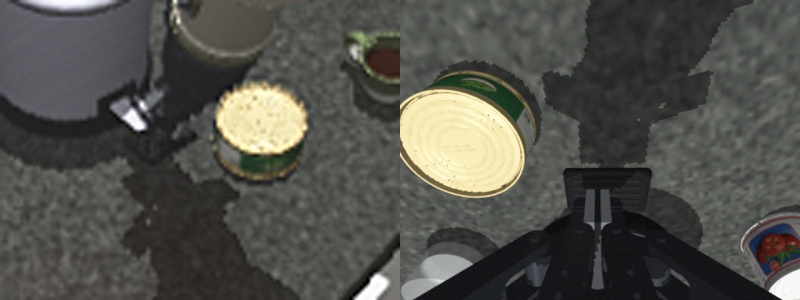

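The left half shows the fingers over the pad, with the tin clear at (260,120). In the wrist view the pad spans (563–652, 168–212), with the closed tips at (598,190), about 5 mm left of its middle. I'll shift 4 mm in +y and press.

```bash
python3 -m inch '[[[0,0.004,0,0,0,0,1],[0.001,0.004,0.005,0,0,0,1],[0.0025,0.004,0.01,0,0,0,1],[0.004,0.004,0.015,0,0,0,1],[0.005,0.004,0.02,0,0,0,1],[0.006,0.004,0.024,0,0,0,1],[0.007,0.004,0.028,0,0,0,1],[0.008,0.004,0.032,0,0,0,1],[0.009,0.004,0.036,0,0,0,1],[0.01,0.004,0.04,0,0,0,1]]]'
```

```text
clock: 7.85
position: [0.5221, 0.0089, 0.0463]
ee_rot: [0.13, 0.984, -0.016, 0.123]
ft_force: [-1.9, 1.6, 2.4]
grip_width: 0.0
grasp_force: 1.6
```

```bash
python3 -m inch '[[[0.0005,0,0.002,0,0,0,1],[0.001,0,0.004,0,0,0,1],[0.0015,0,0.006,0,0,0,1],[0.002,0,0.008,0,0,0,1],[0.002,0,0.008,0,0,0,1]]]'
python3 - <<'E'
from h import *
s=sensors.get_obs();R=Ro.from_quat(s["ee_rot"]).as_matrix();print(s["position"]+.017*R[:,2],s["ft_force"])
a=imaging.camera("scene");b=imaging.camera("top")
cv2.imwrite("pics/s5.png",np.hstack([cv2.resize(a[120:320,240:440],(400,400),interpolation=2),cv2.resize(b[130:330,240:440],(400,400),interpolation=2)]))
E
```

```text
clock: 8.35
position: [0.5224, 0.0087, 0.0384]
ee_rot: [0.13, 0.984, -0.016, 0.124]
ft_force: [-0.8, 0.1, 1.5]
grip_width: -0.001
grasp_force: 0.6
[0.52645554 0.00765001 0.02188414] [-0.78746261  0.10638752  1.45345747]
```

View pics/s5.png

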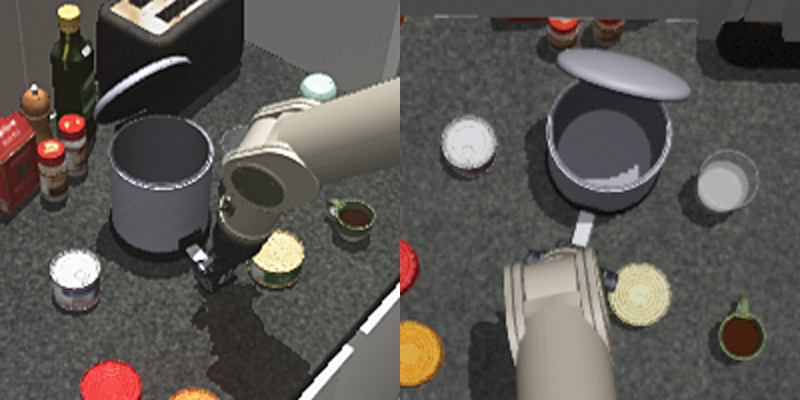

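The lid (left half (145,88)) stands nearly wide open, and the arm is well away from it. The force is still small, so the stop isn't reached yet; I'll press on to the stop.

```bash
python3 -m inch '[[[0.0003,0,0.001,0,0,0,1],[0.0005,0,0.002,0,0,0,1],[0.0008,0,0.003,0,0,0,1],[0.0008,0,0.003,0,0,0,1]]]'
```

```text
clock: 8.85
position: [0.5228, 0.0089, 0.037]
ee_rot: [0.13, 0.984, -0.016, 0.124]
ft_force: [-15.1, 0.6, 29.7]
grip_width: 0.005
grasp_force: 15.9
```

Firm stop reached at about 30 N. Holding there for over 3 s.

```bash
H='' ; python3 -m inch '[[[0,0,-0.0005,0,0,0,1],[0,0,-0.0005,0,0,0,1],[0,0,-0.0005,0,0,0,1],[0,0,-0.0005,0,0,0,1],[0,0,-0.0005,0,0,0,1],[0,0,-0.0005,0,0,0,1],[0,0,-0.0005,0,0,0,1],[0,0,-0.0005,0,0,0,1],[0,0,-0.0005,0,0,0,1],[0,0,-0.0005,0,0,0,1]]]'
python3 -m inch '[[[0,0,0,0,0,0,1],[0,0,0,0,0,0,1],[0,0,0,0,0,0,1],[0,0,0,0,0,0,1],[0,0,0,0,0,0,1],[0,0,0,0,0,0,1],[0,0,0,0,0,0,1],[0,0,0,0,0,0,1],[0,0,0,0,0,0,1],[0,0,0,0,0,0,1]]]'
python3 -m inch '[[[0,0,0,0,0,0,1],[0,0,0,0,0,0,1],[0,0,0,0,0,0,1],[0,0,0,0,0,0,1],[0,0,0,0,0,0,1],[0,0,0,0,0,0,1],[0,0,0,0,0,0,1],[0,0,0,0,0,0,1],[0,0,0,0,0,0,1],[0,0,0,0,0,0,1]]]'
```

```text
clock: 9.85
position: [0.5226, 0.0089, 0.0371]
ee_rot: [0.13, 0.984, -0.016, 0.124]
ft_force: [-11.3, -0.3, 22.4]
grip_width: -0.002
grasp_force: 11.7
clock: 10.85
position: [0.5227, 0.0088, 0.0372]
ee_rot: [0.13, 0.984, -0.016, 0.124]
ft_force: [-11.6, -0.4, 21.6]
grip_width: -0.001
grasp_force: 11.7
clock: 11.85
position: [0.5227, 0.0088, 0.0372]
ee_rot: [0.13, 0.984, -0.016, 0.124]
ft_force: [-11.8, -0.8, 22.3]
grip_width: 0.001
grasp_force: 11.7
```

Held 3 s. Now easing it up at about 20 mm/s.

```bash
python3 -m inch '[[[-0.0005,0,-0.002,0,0,0,1],[-0.001,0,-0.004,0,0,0,1],[-0.0015,0,-0.006,0,0,0,1],[-0.002,0,-0.008,0,0,0,1],[-0.0025,0,-0.01,0,0,0,1],[-0.003,0,-0.012,0,0,0,1],[-0.0035,0,-0.014,0,0,0,1],[-0.004,0,-0.016,0,0,0,1],[-0.0045,0,-0.018,0,0,0,1],[-0.005,0,-0.02,0,0,0,1]]]'
python3 -m inch '[[[-0.0005,0,-0.002,0,0,0,1],[-0.001,0,-0.004,0,0,0,1],[-0.0015,0,-0.006,0,0,0,1],[-0.002,0,-0.008,0,0,0,1],[-0.0025,0,-0.01,0,0,0,1],[-0.003,0,-0.012,0,0,0,1],[-0.0035,0,-0.014,0,0,0,1],[-0.004,0,-0.016,0,0,0,1],[-0.0045,0,-0.018,0,0,0,1],[-0.005,0,-0.02,0,0,0,1]]]'
python3 -m inch '[[[0,0,-0.005,0,0,0,1],[0.005,0,-0.015,0,0,0,1],[0.01,0,-0.03,0,0,0,1],[0.02,0,-0.05,0,0,0,1],[0.03,0,-0.07,0,0,0,1],[0.04,0,-0.08,0,0,0,1],[0.05,0.02,-0.08,0,0,0,1],[0.05,0.04,-0.08,0,0,0,1],[0.05,0.06,-0.08,0,0,0,1],[0.05,0.06,-0.08,0,0,0,1]]]'
python3 - <<'E'
from h import *
a=imaging.camera("scene");b=imaging.camera("top")
cv2.imwrite("pics/s6.png",np.hstack([cv2.resize(a[120:320,240:440],(400,400),interpolation=2),cv2.resize(b[130:330,240:440],(400,400),interpolation=2)]))
E
```

```text
clock: 12.85
position: [0.5223, 0.0089, 0.0569]
ee_rot: [0.13, 0.984, -0.016, 0.124]
ft_force: [-0.1, -0.7, 2.8]
grip_width: -0.004
grasp_force: 1.8
clock: 13.85
position: [0.5208, 0.009, 0.0765]
ee_rot: [0.13, 0.984, -0.017, 0.122]
ft_force: [-0.4, 0.2, -1.3]
grip_width: 0.002
grasp_force: 0.0
clock: 14.85
position: [0.4713, 0.087, 0.1427]
ee_rot: [0.128, 0.984, -0.016, 0.124]
ft_force: [0.7, -0.8, -1.3]
grip_width: 0.003
grasp_force: 0.0
```

View pics/s6.png

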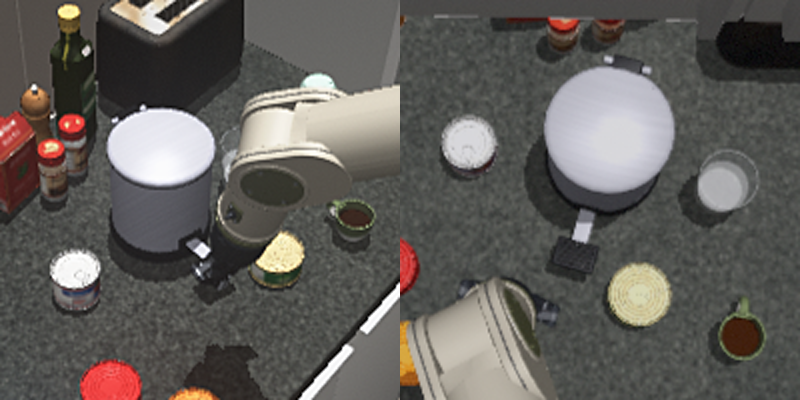

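The lid is shut (left half (160,145)), the pad is up (right half (576,253)), and the tin is upright at (640,294), about 105 mm from the pad. The arm touches nothing and the bystanders are in place.

```bash
python3 -c "
from workcell import order; print(order.hand_in())"
```

```text
the job is handed in; nothing more can be done
None
```

The job is handed in: I slid the flat tin about 105 mm clear of the pedal, held the lid wide open for about 3 s, then eased the pedal up until the lid shut, and nothing else appeared to move; the hand-in gave no verdict.

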